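# Scoop penned potsherds into the weighing dish

### The job

Draw the plywood gate up out of the slots at the end of the white sorting tray and lay it flat on the grey pad, then use the hand scoop to transfer at least four of the five potsherds from the tray into the square dish on the balance, tipping them out from low down, because they chip if they fall far. Never touch the sherds with the gripper, and spill none: any left over stays in the tray. Finish with the scoop lying flat on its cork mat again, and leave the other things on the desk where they are.

Things in the scene. Friction and masses are not known exactly. Their poses are not given: they have to be found in the camera images.
- tray: fixed white plastic tray, 200 long (x), 124 wide (y), 140 over the slot posts; origin centre of its underside, z up. Floor 4 thick, wall tops at z 49, inside 114 wide. Far wall upright, its inner face at x +95. Its -x end is open, full 114 width and without a sill, but for the gate, which stands there in two upright slots 12 wide centred on x -81
- gate: loose plywood panel 8 thick (x) x 128 wide (y) x 80 high (z), 70 g, upright in the tray's slots at the start, bottom edge on the tray floor, top edge 84 above the desk; origin centre of its bottom edge, z up the panel
- gate_mid (a point): the centre of the gate panel, 40 up from its bottom edge
- pad: fixed grey cloth-covered pad lying flat, 160 (x) x 140 (y) x 3 thick, origin centre of its underside
- scoop: loose aluminium hand scoop, 140 g, lying on the cork mat: flat pan 105 long x 100 wide, open in front; origin under the pan, x towards the nose, z up. Pan floor 2 thick from x -50 to the lip at x +55; side walls 32 high from x -50 to 10, 16 high from x 10 to 25, none beyond; rear wall 34 high. Black bar handle 16 wide (y), 24 high (z 30 to 54), level, from x -50 back to x -145
- scoop_grip (a point): on the handle's axis: scoop x -80, z +42; a good place to grip, closing along scoop y
- scoop_lip (a point): middle of the scoop's front lip, at its underside: scoop x +55, z 0
- mat: fixed cork mat 220 long (x) x 100 wide (y) x 4 thick, origin centre of its underside; the scoop lies along its x
- balance: fixed white laboratory balance, 170 (x) x 220 (y), housing top at z 42, with a square steel dish 160 x 160 over its +y part and a dark display at -y; origin centre of its underside
- dish (a point): centre of the dish's inner floor, 47 above the desk; axes as the balance. Inside 154 x 154, rim 27 above this point (74 above the desk), walls 3 thick
- sherd0: loose thick brown potsherd, an angular chunk about 31 x 27 x 21 high with an under-cut lower edge, 25 g, lying on the tray floor; origin centre of its underside
- sherd1: loose thick brown potsherd, an angular chunk about 31 x 27 x 21 high with an under-cut lower edge, 25 g, lying on the tray floor; origin centre of its underside
- sherd2: loose thick brown potsherd, an angular chunk about 31 x 27 x 21 high with an under-cut lower edge, 25 g, lying on the tray floor; origin centre of its underside
- sherd3: loose thick brown potsherd, an angular chunk about 31 x 27 x 21 high with an under-cut lower edge, 25 g, lying on the tray floor; origin centre of its underside
- sherd4: loose thick brown potsherd, an angular chunk about 31 x 27 x 21 high with an under-cut lower edge, 25 g, lying on the tray floor; origin centre of its underside
- calliper: bystander: loose steel calliper, 150 long, 9 high, lying on the desk
- bottle: bystander: loose small glass bottle, 36 across, 70 tall, standing
- marker: bystander: loose black marker pen, 135 long, 17 thick, lying

How it is judged:
By the outcome, as a careful person would: the job done as asked, in the order asked, and still so for the second after the job is handed in, with the robot touching nothing.
It also fails if it takes over 72 s, if anything falls off the work surface, if the arm or the gripper's body presses on something with over 40 N, if the wrist force passes 120 N, or if a joint passes its speed limit or range.

### The arm

A 6-joint arm with a two-finger parallel gripper is mounted at the origin on the work surface. World frame = base frame: x ahead of the robot, y to its left, z up, the work surface at z = 0. Lengths are in m, angles in rad, forces in N, time in s.
With the tool pointing down it reaches from about 0.225 to 0.875 m from the base axis. Payload 3.4 kg.
Tool frame: the origin (TCP) lies at the very end of the fingers, on their centre line; the grasp point (between the pads) lies 19 mm behind it; z points along the fingers, y is the line along which they close (so a half turn about z gives the same grasp; the last joint's range is limited). The gripper opens to 85 mm and grips with 20 to 120 N. Pads are 22 mm wide; open, the fingers measure 114 mm over their backs; the gripper's body (76 mm by 85 mm) begins 54 mm behind the grasp point. The pads swing forward as they close: fully open they stand 13 mm farther back than shut.
Start: joints at [1.112, 0.276, 1.505, -0, 1.361, -0.121], TCP at [0.191, 0.543, 0.2] pointing down, gripper open.
Joint ranges: [-2.89, 2.89], [-0.75, 2.08], [0.22, 2.7], [-1.18, 4.32], [0.11, 2.71], [-2.7, 2.7]. Speed limits (rad/s): [2.57, 2.57, 3.14, 3.14, 3.14, 3.14].

### API

Orientations are given as a unit quaternion [w, x, y, z].
In Python, from rig import readout, vision, manip gives the robot as it stands.
- The arm moves only by the shell command python3 -m handwheel 'ROWS' [FORCE]. ROWS is JSON, a list of rows, each a list of 3 entries, a list of its own where there are three numbers: the shift along the tool's x, y, z in mm, then the turn, a rotation vector about the tool's x, y, z in units of 6 degrees (1.0 is 6 degrees), then the closure, from -1 (fully open) to 1 (shut), so that 0 is half open. A call has 1 to 20 rows; each row shifts and turns the commanded pose from where the row before left it, along the tool's axes as they then stand; what a row does not reach is not made up. A row lasts 1/8 s, in which the tool goes at most 62.5 mm and 10.7 degrees, less where a joint would pass 70% of its speed; a pose out of reach is approached as far as the arm can. A call is refused whole if a number of a shift passes 62.5 or a number of a turn 1, either way. A call with a gripper value outside its range is refused whole. The fingers move at their own pace and stop on an object; FORCE is the grip in N (left out, the last holds). Time passes only in rows, so rows that do not move let the fingers close. It gives the time, the measured TCP pose, the force, the opening and the grip force at its end, in the units of the state.
- readout.get_state(): the state, without advancing time (a new reading comes with each control period).
- vision.get_image(name): name is "scene" or "top"; returns the picture (420x560x3 uint8, blue, green, red); there is no depth.
- vision.camera_params(name): a dict with "intrinsics" (3x3 intrinsics, pixels), "rvec" (rotation vector, rad) and "tvec" (3), from world to camera coordinates, as OpenCV has them. Camera axes: x right, y down, z forward; pixel columns grow to the right and rows downward; lengths in m; the calibration is good to about 2 mm. A picture is of the moment at which its call begins. camera_params takes no time and is no camera call.
- manip.sign_off(): hands the job in; it is judged then, once.
The state is a dict: "clock": time; "qpos": joint angles; "qd": joint speeds; "effort": joint torques, N m; "position": TCP position; "ee_rot": TCP orientation; "contact_force": force on the tool from outside, world axes, zero at the start; "moment": the same for the moment, N m; "width": finger opening in m; "gripper_force": force on a finger pad.
Only numpy, scipy, OpenCV 4.12 (cv2) and the standard library are available. Lean on these libraries where they do the work, as an engineer would, in place of code of your own. Each camera call takes 0.05 s, during which the arm holds its last target. There are 200 camera calls.

## Working session

There is one attempt and no reset: what is moved stays moved. The work goes in short steps, Python scripts to look and compute and a shell command to move; the robot and the scene stay as the last step left them, time stands still between calls to the robot, and variables do not carry over. Pictures are saved under pics/ and viewed, at most 10 in all, crops included, and the job is handed in when it is done.

```bash
ls; mkdir -p pics
cat > h.py <<'E'
import numpy as np, cv2
from rig import readout, vision, manip
from scipy.spatial.transform import Rotation as R
def cam(n):
    p=vision.camera_params(n); return np.array(p["intrinsics"],float),np.array(p["rvec"],float).reshape(3),np.array(p["tvec"],float).reshape(3)
def ray(n,uv,z):
    K,r,t=cam(n); M=R.from_rotvec(r).as_matrix(); C=-M.T@t
    uv=np.atleast_2d(uv).astype(float); d=np.c_[uv,np.ones(len(uv))]@np.linalg.inv(K).T@M
    return C+d*((z-C[2])/d[:,2])[:,None]
def proj(n,P):
    K,r,t=cam(n); return cv2.projectPoints(np.atleast_2d(P).astype(float),r,t,K,None)[0].reshape(-1,2)
def snap(n,f,s=1.4):
    im=vision.get_image(n); cv2.imwrite(f"raw_{f}.png",im); cv2.imwrite(f"pics/{f}.png",cv2.resize(im,None,fx=s,fy=s,interpolation=cv2.INTER_CUBIC)); return im
def st():
    s=readout.get_state(); print(s["clock"],np.round(s["position"],4),np.round(R.from_quat(np.roll(s["ee_rot"],-1)).as_matrix(),3).tolist(),np.round(s["contact_force"],1),s["width"],s["gripper_force"]); return s
E
python3 - <<'E'
from h import *
st()
for n in("top","scene"):
    snap(n,n+"0"); K,r,t=cam(n); print(n,K.tolist(),(-R.from_rotvec(r).as_matrix().T@t))
E
```

```text
pics
0.0 [0.1903 0.542  0.1987] [[-0.943, 0.331, -0.001], [0.331, 0.943, -0.002], [0.0, -0.002, -1.0]] [-0.6  0.8  0.4] 0.08567180414985799 0.0
top [[444.0874546976359, 0.0, 278.89487141586784], [0.0, 444.0874546976359, 209.08194496238704], [0.0, 0.0, 1.0]] [0.36180709 0.02423749 0.93954308]
scene [[426.56103287103207, 0.0, 280.288970712593], [0.0, 426.56103287103207, 207.9357506881754], [0.0, 0.0, 1.0]] [ 1.14894743 -0.46544216  0.75835705]
```

View pics/top0.png

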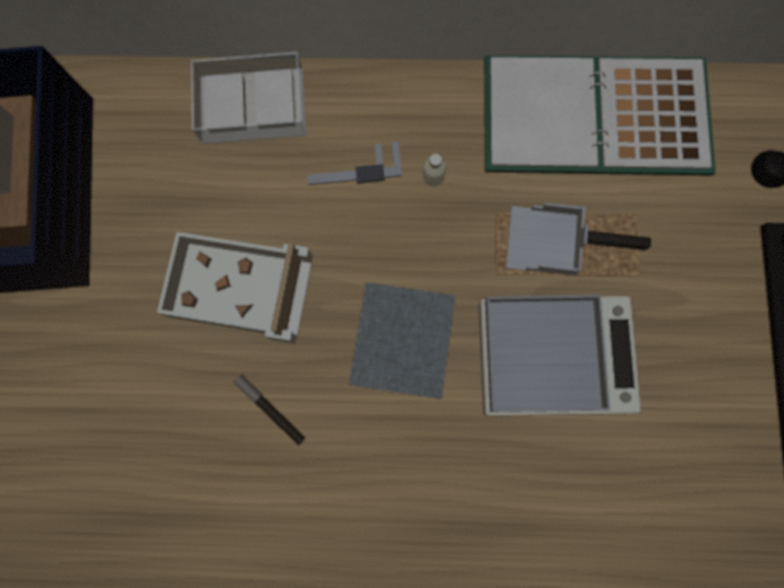

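View pics/scene0.png

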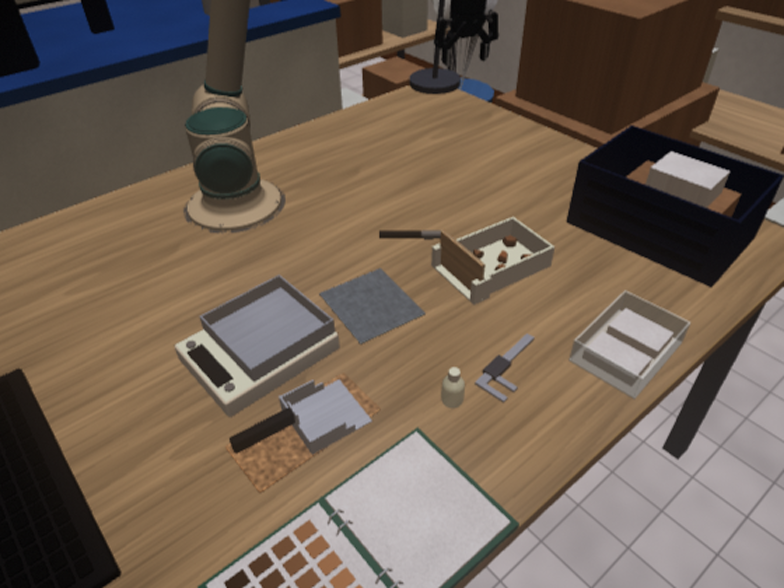

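The top view (zoom 1.4) shows the tray at about (235,287), with its open end and gate (287,290) to the right. The five sherds are at (203,258), (245,265), (222,283), (188,298) and (243,310). The pad is at (403,340), the balance at (560,355), and the scoop pan at (545,238) with its handle out to (650,242). The nose points left, which is world +y.

```bash
cat > m.py <<'E'
from h import *
im=cv2.imread("raw_top0.png"); hsv=cv2.cvtColor(im,cv2.COLOR_BGR2HSV)
def box(m,roi,name,z,n=1,minA=15):
    x0,y0,x1,y1=[int(v/1.4) for v in roi]; k=np.zeros(m.shape,np.uint8); k[y0:y1,x0:x1]=m[y0:y1,x0:x1]
    cs=sorted([c for c in cv2.findContours(k,cv2.RETR_EXTERNAL,cv2.CHAIN_APPROX_NONE)[0] if cv2.contourArea(c)>minA],key=cv2.contourArea)[::-1][:n]
    for c in cs:
        P=ray("top",c.reshape(-1,2),z)[:,:2]*1000; r=cv2.minAreaRect(P.astype(np.float32)); b=cv2.boxPoints(r)
        print(name,"c",np.round(r[0]),"size",np.round(r[1]),"ang",round(r[2],1),np.round(b).astype(int).tolist())
H,S,V=[hsv[...,i].astype(int) for i in range(3)]
u=lambda m:(m*255).astype(np.uint8)
for p in [(235,287),(403,340),(545,238),(545,355),(622,355),(618,240),(290,270),(222,283),(430,420),(510,265),(630,305),(300,252)]:
    print(p,hsv[int(p[1]/1.4),int(p[0]/1.4)],end=" ")
print()
box(u((S<60)&(V>110)),(150,225,320,350),"tray(z49)",.049)
box(u((S<60)&(V>110)),(150,225,320,350),"tray(z4)",.004)
box(u((S<70)),(340,270,465,410),"pad",.003)
box(u((S<60)&(V>110)),(470,285,650,425),"balance",.042)
box(u((V<60)),(575,220,665,260),"handle top",.058)
box(u((S<70)&(V>80)),(495,195,590,280),"pan z6",.006)
box(u((V<60)),(600,310,645,400),"display",.042)
box(u((S>60)&(H<25)),(170,240,272,325),"sherd",.02,5,8)
box(u((S>60)&(H<25)),(265,235,312,345),"gate top",.084)
box(u((S>70)),(485,205,645,280),"mat",.004)
E
python3 m.py
python3 - <<'E'
from h import *
im=cv2.imread("raw_top0.png")
a=cv2.resize(im[155:250,105:230],None,fx=3.2,fy=3.2,interpolation=cv2.INTER_CUBIC)
b=cv2.resize(im[135:300,340:465],None,fx=3.2,fy=3.2,interpolation=cv2.INTER_CUBIC)
o=np.zeros((528,800,3),np.uint8);o[:304,:400]=a;o[:528,400:]=b
cv2.imwrite("pics/crop0.png",np.clip(o*1.6,0,255).astype(np.uint8))
E
```

```text
(235, 287) [ 60   5 144] (403, 340) [110  20  76] (545, 238) [110  19 124] (545, 355) [109  18 112] (622, 355) [10 22 35] (618, 240) [18 36 35] (290, 270) [18 92 61] (222, 283) [ 12 113 106] (430, 420) [18 84 97] (510, 265) [108  21 124] (630, 305) [ 20  32 118] (300, 252) [ 45   7 139] 
tray(z49) c [551. 274.] size [212. 140.] ang 81.8 [[467, 179], [606, 159], [636, 369], [497, 389]]
tray(z4) c [561. 287.] size [223. 147.] ang 81.8 [[472, 187], [618, 166], [650, 386], [504, 408]]
pad c [478.  26.] size [142. 162.] ang 82.5 [[389, -34], [549, -55], [568, 86], [407, 107]]
balance c [ 456. -200.] size [170. 219.] ang 2.2 [[367, -93], [375, -312], [545, -306], [537, -87]]
handle top c [ 623. -287.] size [90. 20.] ang 84.1 [[609, -331], [628, -333], [637, -243], [618, -241]]
pan z6 c [ 642. -196.] size [124. 115.] ang 84.9 [[579, -252], [694, -263], [705, -139], [590, -129]]
display c [ 459. -288.] size [95. 25.] ang 2.2 [[412, -278], [413, -303], [507, -299], [506, -274]]
sherd c [530. 351.] size [20. 19.] ang 4.9 [[519, 360], [521, 341], [541, 343], [539, 362]]
sherd c [493. 348.] size [61. 10.] ang 81.2 [[483, 319], [494, 317], [503, 378], [493, 379]]
sherd c [584. 270.] size [20. 15.] ang 3.9 [[573, 277], [575, 262], [595, 263], [594, 278]]
sherd c [556. 303.] size [14. 18.] ang 28.8 [[546, 307], [555, 292], [567, 298], [558, 314]]
sherd c [625. 259.] size [55.  9.] ang 81.8 [[617, 232], [626, 231], [633, 285], [625, 287]]
gate top c [546. 191.] size [142.  64.] ang 2.8 [[473, 220], [477, 155], [619, 162], [616, 227]]
mat c [ 636. -220.] size [120. 245.] ang 1.0 [[574, -98], [578, -344], [698, -342], [694, -96]]
```

View pics/crop0.png

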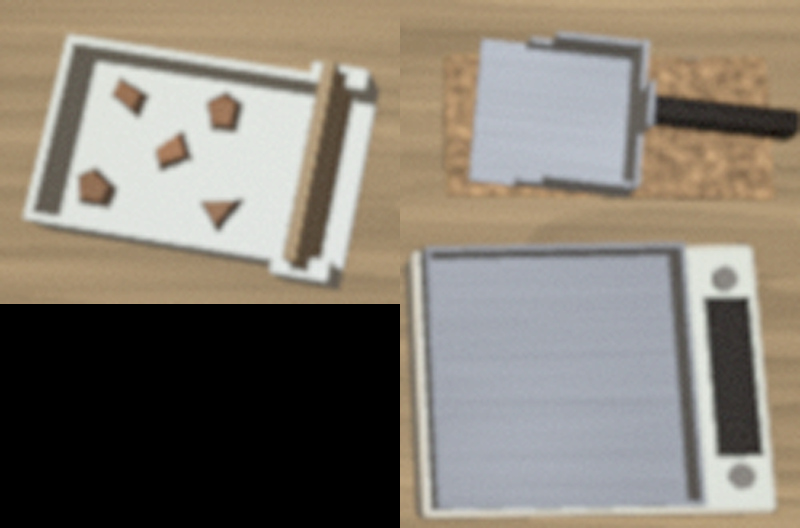

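The crop shows the tray's far outer corners at (68,36) and (24,215), the gate's light top strip from (328,64) to (294,262), the pan lip from (482,40) to (468,180), the handle end at (797,123), and the dish rim from (425,247) to (705,505).

```bash
cat > m2.py <<'E'
from h import *
L=lambda p,z:ray("top",np.array(p)/3.2+[105,155],z)[:,:2]*1000
Q=lambda p,z:ray("top",(np.array(p)-[400,0])/3.2+[340,135],z)[:,:2]*1000
a=L([(68,36),(24,215)],.049); d=(a[1]-a[0]); print("tray far corners",a.round(1),"len",np.linalg.norm(d),"yaw +x",np.degrees(np.arctan2(-d[0]*-1*-1,d[1])) )
g=L([(328,64),(294,262)],.084); d=g[1]-g[0]; print("gate top ends",g.round(1),"mid",g.mean(0).round(1),np.linalg.norm(d),"dir",d/np.linalg.norm(d))
p=Q([(482,40),(468,180)],.006); print("lip",p.round(1),p.mean(0).round(1),np.linalg.norm(p[1]-p[0]))
h=Q([(797,109),(797,137),(657,96),(657,126)],.058); print("handle",h.round(1))
print("rear wall top",Q([(650,42),(636,192)],.038).round(1))
r=Q([(425,249),(685,246),(704,506),(430,512)],.074); print("dish rim",r.round(1),r.mean(0).round(1))
f=Q([(432,257),(668,257),(690,500),(437,506)],.047); print("dish floor",f.round(1),f.mean(0).round(1))
print("sherds",L([(130,97),(224,112),(173,150),(96,187),(220,212)],.02).round(0).tolist())
print("tray floor inner far",L([(97,60),(60,213)],.004).round(1))
E
python3 m2.py
```

```text
tray far corners [[625.4 367.3]
 [505.9 384.7]] len 120.72724327606458 yaw +x 81.67954985379534
gate top ends [[599.8 188.4]
 [474.7 202.3]] mid [537.2 195.3] 125.85783785237597 dir [-0.99388479  0.11042202]
lip [[ 690.3 -141.8]
 [ 591.2 -130.9]] [ 640.8 -136.3] 99.6655426696583
handle [[ 629.1 -332.5]
 [ 610.5 -331.4]
 [ 636.2 -243.8]
 [ 616.2 -243.1]]
rear wall top [[ 679.5 -246.8]
 [ 577.4 -233.9]]
dish rim [[ 530.1  -92.5]
 [ 535.2 -252.4]
 [ 377.7 -256.9]
 [ 370.4  -94.3]] [ 453.3 -174. ]
dish floor [[ 530.3 -100.6]
 [ 533.2 -250. ]
 [ 381.6 -257.3]
 [ 374.4 -102.4]] [ 454.9 -177.5]
sherds [[592.0, 333.0], [583.0, 269.0], [556.0, 301.0], [530.0, 350.0], [515.0, 267.0]]
tray floor inner far [[622.  363. ]
 [515.1 378.7]]
```

```bash
python3 -m handwheel '[[[0,0,0],[0,0,-0.93],-1],[[0,0,0],[0,0,-0.93],-1],[[-39.4,-29.3,5],[0,0,0],-1],[[-39.4,-29.3,5],[0,0,0],-1],[[-39.4,-29.3,5],[0,0,0],-1],[[-39.4,-29.3,5],[0,0,0],-1],[[-39.4,-29.3,5],[0,0,0],-1],[[-39.4,-29.3,5],[0,0,0],-1],[[-39.4,-29.3,5],[0,0,0],-1],[[-39.4,-29.3,5],[0,0,0],-1],[[-39.4,-29.3,5],[0,0,0],-1],[[-39.4,-29.3,5],[0,0,0],-1],[[0,0,0],[0,0,0],-1],[[0,0,0],[0,0,0],-1]]' 60
cat > go.py <<'E'
# usage: python3 go.py x y z(mm) yaw_of_tool_y  -> shift in current tool axes (mm), turn left about tool z
import sys; from h import *
s=st(); M=R.from_quat(np.roll(s["ee_rot"],-1)).as_matrix(); a=[float(v) for v in sys.argv[1:]]
print("shift",np.round(M.T@(np.array(a[:3])-1000*np.array(s["position"])),1),"yaw_y",np.degrees(np.arctan2(M[1,1],M[0,1])).round(2),"pitch",np.degrees(np.arcsin(M[2,0])).round(2),"tiltx",np.degrees(np.arcsin(M[2,1])).round(2),"q",np.round(s["qpos"],2))
if len(a)>3: print("turn units z",-(a[3]-np.degrees(np.arctan2(M[1,1],M[0,1])))/6)
E
python3 go.py 538.5 196 55 81.8
```

```text
clock: 1.85
position: [0.5381, 0.1964, 0.1491]
ee_rot: [-0.001, 0.072, 0.997, 0.0]
contact_force: [-0.4, -0.5, 0.7]
width: 0.0854
gripper_force: 0.0
1.85 [0.5381 0.1964 0.1491] [[-0.99, 0.143, -0.002], [0.143, 0.99, 0.0], [0.002, 0.0, -1.0]] [-0.4 -0.5  0.7] 0.08539954031656764 0.0
shift [-0.6 -0.3 94.1] yaw_y 81.76 pitch 0.1 tiltx 0.0 q [ 0.23  0.31  1.59  0.    1.25 -1.2 ]
turn units z -0.006236539513826263
```

```bash
python3 -m handwheel '[[[0,0,40],[0,0,0],-1],[[0,0,40],[0,0,0],-1],[[0,0,14],[0,0,0],-1],[[0,0,0],[0,0,0],1],[[0,0,0],[0,0,0],1],[[0,0,0],[0,0,0],1],[[0,0,0],[0,0,0],1],[[0,0,0],[0,0,0],1],[[0,0,0],[0,0,0],1]]' 60
```

```text
clock: 2.98
position: [0.5389, 0.1963, 0.0557]
ee_rot: [0.0, 0.072, 0.997, 0.0]
contact_force: [0.6, -0.8, 0.2]
width: 0.0001
gripper_force: 0.0
```

Run:
```python
from h import *
a=snap("top","t1"); b=snap("scene","s1")
o=np.zeros((400,800,3),np.uint8)
o[:,:400]=cv2.resize(a[140:260,100:220],(400,400),interpolation=2); o[:,400:]=cv2.resize(b[120:240,280:400],(400,400),interpolation=2)
cv2.imwrite("pics/c1.png",np.clip(o*1.5,0,255).astype(np.uint8))
```

```text
(no output)
```

View pics/c1.png

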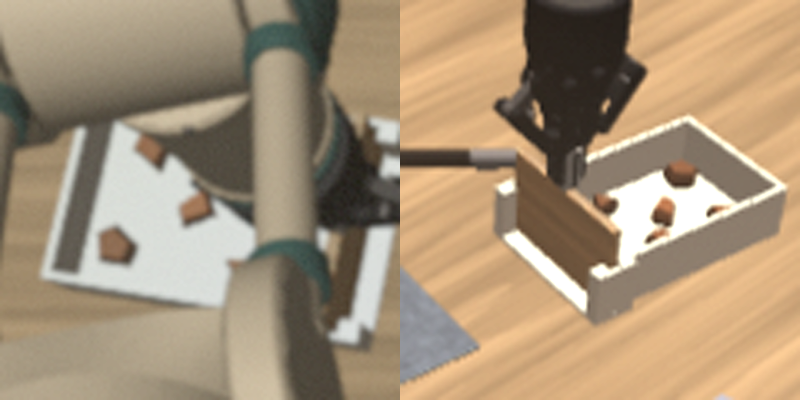

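Run:
```python
from h import *
S=lambda p:np.array(p,float)*[.3,.3]+[280-120,120]
e=S([(518,155),(617,235)]);print(e,"scene face top edge",ray("scene",e,.084).round(4))
e=S([(527,155),(622,228)]);print("scene inner",ray("scene",e,.084).round(4))
print("TCP proj scene crop",(proj("scene",[[.5389,.1963,.0557],[.5389,.1963,.084]])-[160,120])/.3)
print("gate expected corners scene crop",(proj("scene",[[.6,.188,.084],[.475,.2045,.084],[.611,.1945,.049]])-[160,120])/.3)
# tray far corners check
print("far corners scene",ray("scene",S([(688,117),(783,185)]),.049).round(4))
print("top TCP",(proj("top",[[.5389,.1963,.0557],[.5389,.1963,.084]])-[100,140])/.3)
```

```text
[[315.4 166.5]
 [345.1 190.5]] scene face top edge [[0.4893 0.196  0.084 ]
 [0.612  0.1813 0.084 ]]
scene inner [[0.4941 0.2014 0.084 ]
 [0.6087 0.1902 0.084 ]]
TCP proj scene crop [[559.99547868 211.20762169]
 [562.02630525 182.75267315]]
gate expected corners scene crop [[611.52510353 223.73671498]
 [513.4467175  143.11410742]
 [624.17197707 262.52076231]]
far corners scene [[0.5122 0.38   0.049 ]
 [0.6287 0.3639 0.049 ]]
top TCP [[348.11530833 225.08935744]
 [339.39530288 215.53891697]]
```

The shut fingers look as though they end at the gate's top edge, around (570,185), with the gate unmoved. I'll look closer before acting.

Run:
```python
from h import *
b=cv2.imread("raw_s1.png");a=cv2.imread("raw_scene0.png")
o=np.hstack([cv2.resize(i[130:230,300:366],(396,600),interpolation=2) for i in (a,b)])
cv2.imwrite("pics/c2.png",np.clip(o*1.5,0,255).astype(np.uint8))
```

```text
(no output)
```

View pics/c2.png

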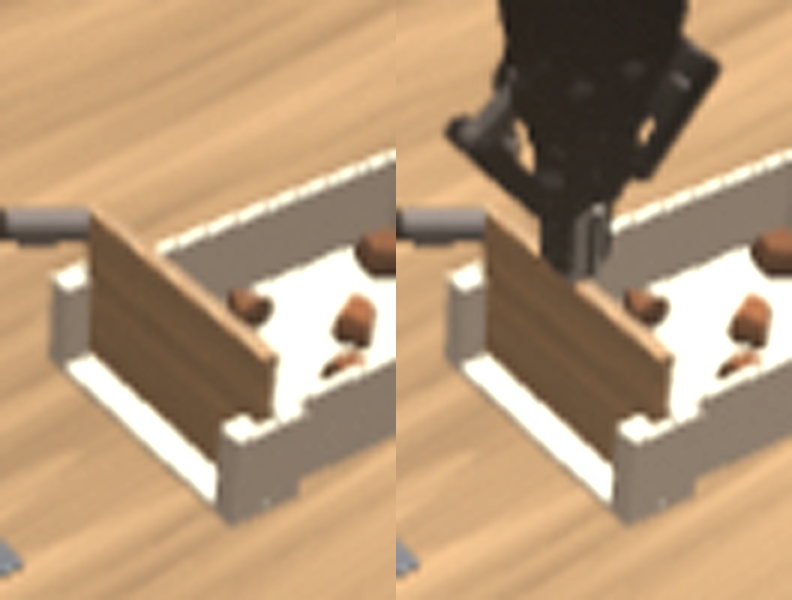

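The fingertips appear to stop at the gate's top edge: (575,275) in the crop, where a TCP at z 0.056 should appear near (564,320). I'll raise the tool clear and measure the real tip height.

```bash
python3 -m handwheel '[[[0,0,-40],[0,0,0],1],[[0,0,-40],[0,0,0],1],[[0,0,0],[0,0,0],1]]'
python3 - <<'E'
from h import *
s=st(); p=np.array(s["position"])
b=vision.get_image("scene"); cv2.imwrite("raw_s2.png",b)
d=cv2.absdiff(b,cv2.imread("raw_scene0.png")).max(2); m=(d>35).astype(np.uint8)
for n in(0,.01,.02,.03,.04): print(n,proj("scene",p+[0,0,n]).round(1))
for r in range(150,186,2):
    c=np.where(m[r,290:370])[0]; print(r,(c.min()+290,c.max()+290,len(c)) if len(c) else "-",end="; ")
E
```

```text
clock: 3.45
position: [0.5414, 0.197, 0.1391]
ee_rot: [0.004, 0.071, 0.997, 0.001]
contact_force: [0.3, 1.0, -1.5]
width: 0.0003
gripper_force: 0.0
3.45 [0.5414 0.197  0.1391] [[-0.99, 0.142, 0.007], [0.142, 0.99, 0.002], [-0.007, 0.003, -1.0]] [ 0.3  1.  -1.5] 0.00028741414919920534 0.0
0 [[330.8 157.7]]
0.01 [[331.  154.4]]
0.02 [[331.2 151. ]]
0.03 [[331.5 147.7]]
0.04 [[331.7 144.2]]
150 (np.int64(332), np.int64(332), 1); 152 -; 154 -; 156 -; 158 -; 160 -; 162 -; 164 -; 166 -; 168 -; 170 -; 172 -; 174 -; 176 -; 178 -; 180 -; 182 -; 184 -;
```

Run:
```python
from h import *
a=cv2.imread("raw_scene0.png");b=cv2.imread("raw_s2.png")
o=np.hstack([cv2.resize(b[90:190,285:377],(552,600),interpolation=2)])
d=cv2.absdiff(a,b).max(2)
for r in range(136,164,2): print(r,d[r,322:342])
for q in proj("scene",[[.5414,.197,.1391],[.5414,.197,.1391+.073]]): cv2.circle(o,tuple(int(v) for v in (q-[285,90])*6),5,(0,0,255),1)
cv2.imwrite("pics/c3.png",np.clip(o*1.5,0,255).astype(np.uint8))
```

```text
136 [  2  12  43  95 106 105 105 104 104 104 106 107 105  84  47  50  94  55
   3   4]
138 [  3   5   2   4  35 104 105 105 108 107 102  79  75  79  87  71  86  39
   3   2]
140 [  4   4   3   1  23 107 104 105 102 100  89  67  71  94  91  79  80  20
   3   3]
142 [  4   4   3   1  29  99  97 101 103 102  95  75  77  93  80  77  78  12
   4   3]
144 [  3   3   3   3  40 105 106 108 106 100  87  70  74  96  77  77  63   1
   4   3]
146 [  3   4   3   3   6  56  98 105 105 102  84  68  70  92  69  46   7   3
   4   4]
148 [ 4  4  4  4  4  1 14 46 83 86 74 74 84 98 55 25  4  4  3  4]
150 [ 3  4  4  3  3  4  3  3  1 19 37 23 11  3  4  3  4  4  5  5]
152 [4 3 3 4 3 3 4 4 4 5 3 4 4 5 4 5 4 3 4 4]
154 [5 4 4 5 4 3 4 4 4 4 4 4 4 4 5 4 4 4 4 5]
156 [5 5 3 4 5 5 4 5 5 4 5 3 5 4 4 4 3 2 4 4]
158 [4 5 4 4 4 4 5 6 3 4 5 4 4 5 5 3 3 4 5 5]
160 [5 5 4 5 5 3 4 4 5 3 4 4 5 4 3 4 4 4 4 3]
162 [5 3 5 4 5 3 4 4 4 5 5 4 3 3 4 4 4 5 3 4]
```

View pics/c3.png

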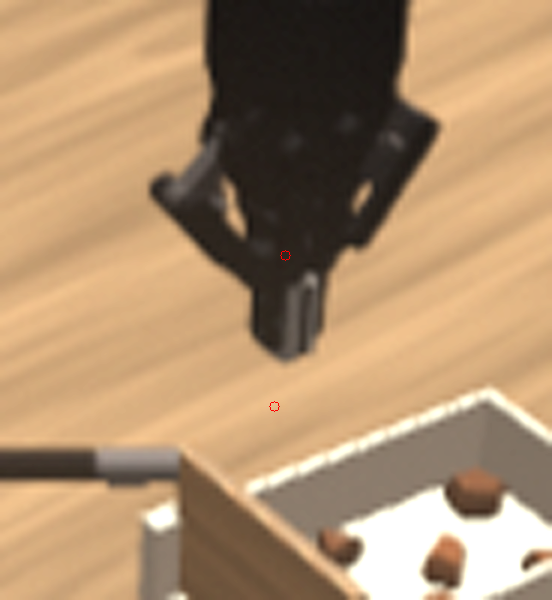

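The real tips are about 28 mm short of the reported TCP: tip at (288,350), predicted (274,406). I'll go that much deeper. It is safe either way, since the gripper body stays above 84 mm.

```bash
python3 -m handwheel '[[[0,0,0],[0,0,0],-1],[[0,0,0],[0,0,0],-1],[[0,0,0],[0,0,0],-1],[[0,0,0],[0,0,0],-1],[[2,-1,40],[0,0,0],-1],[[0,0,40],[0,0,0],-1],[[0,0,32],[0,0,0],-1],[[0,0,0],[0,0,0],1],[[0,0,0],[0,0,0],1],[[0,0,0],[0,0,0],1],[[0,0,0],[0,0,0],1],[[0,0,0],[0,0,0],1],[[0,0,0],[0,0,0],1]]' 60
```

```text
clock: 5.12
position: [0.5375, 0.1959, 0.0248]
ee_rot: [0.001, 0.071, 0.997, 0.0]
contact_force: [-0.5, -0.0, 6.2]
width: 0.007
gripper_force: 59.4
```

```bash
python3 -m handwheel '[[[0,0,-15],[0,0,0],1],[[0,0,-35],[0,0,0],1],[[0,0,-35],[0,0,0],1],[[0,0,-35],[0,0,0],1],[[0,0,0],[0,0,0.99],1],[[0,0,0],[0,0,0.99],1],[[0,0,0],[0,0,0.99],1],[[0,0,0],[0,0,0.99],1],[[0,0,0],[0,0,0.99],1],[[0,0,0],[0,0,0.99],1],[[0,0,0],[0,0,0.99],1],[[0,0,0],[0,0,0.99],1],[[0,0,0],[0,0,0.99],1],[[0,0,0],[0,0,0.99],1],[[0,0,0],[0,0,0.99],1],[[0,0,0],[0,0,0.99],1],[[0,0,0],[0,0,0.99],1],[[0,0,0],[0,0,0.99],1],[[0,0,0],[0,0,0.99],1],[[0,0,0],[0,0,0],1]]' 
python3 go.py 470 26 150 -7.5
```

```text
clock: 7.62
position: [0.5365, 0.1955, 0.144]
ee_rot: [0.0, 0.75, 0.661, -0.0]
contact_force: [0.3, 0.2, -0.9]
width: 0.0067
gripper_force: 59.2
7.625 [0.5365 0.1955 0.144 ] [[0.126, 0.992, -0.0], [0.992, -0.126, -0.0], [-0.0, -0.0, -1.0]] [ 0.3  0.2 -0.9] 0.006686287561105602 59.18549716472626
shift [-176.5  -44.6   -5.9] yaw_y -7.22 pitch -0.01 tiltx -0.0 q [ 0.23  0.31  1.6  -0.    1.23  0.35]
turn units z 0.046555498008843475
```

```bash
python3 -m handwheel '[[[-44,-11,-2],[0,0,0.05],1],[[-44,-11,-2],[0,0,0],1],[[-44,-11,-2],[0,0,0],1],[[-44,-11,0],[0,0,0],1],[[0,0,0],[-1,0,0],1],[[0,0,0],[-1,0,0],1],[[0,0,0],[-1,0,0],1],[[0,0,0],[-1,0,0],1],[[0,0,0],[-1,0,0],1],[[0,0,0],[-1,0,0],1],[[0,0,0],[-1,0,0],1],[[0,0,0],[-1,0,0],1],[[0,0,0],[-1,0,0],1],[[0,0,0],[-1,0,0],1],[[0,0,0],[0,0,0],1],[[0,0,0],[0,0,0],1]]'
python3 - <<'E'
from h import *
s=st();print(np.round(s["qpos"],2))
b=vision.get_image("scene");a=vision.get_image("top");cv2.imwrite("raw_s3.png",b);cv2.imwrite("raw_t3.png",a)
M=R.from_quat(np.roll(s["ee_rot"],-1)).as_matrix();p=np.array(s["position"])
c=b[130:280,200:330].copy();e=a[160:310,215:345].copy()
o=np.hstack([cv2.resize(c,(400,460),interpolation=2),cv2.resize(e,(400,460),interpolation=2)])
o=np.clip(o*1.5,0,255).astype(np.uint8)
k=400/130;ky=460/150
for L,col in((.020,(0,0,255)),(.048,(255,0,0))):
  pts=[p+M@[x,0,L-h] for h in(0,.08) for x in(-.064,.064)]
  for q in proj("scene",pts): cv2.circle(o,(int((q[0]-200)*k),int((q[1]-130)*ky)),4,col,1)
  for q in proj("top",pts): cv2.circle(o,(int((q[0]-215)*k)+400,int((q[1]-160)*ky)),4,col,1)
cv2.imwrite("pics/c4.png",o)
E
```

```text
clock: 9.62
position: [0.4599, 0.0168, 0.1925]
ee_rot: [0.326, 0.682, 0.595, 0.272]
contact_force: [0.5, 1.1, -1.4]
width: 0.0067
gripper_force: 59.4
9.625 [0.4599 0.0168 0.1925] [[0.144, 0.635, 0.759], [0.989, -0.079, -0.121], [-0.017, 0.768, -0.64]] [ 0.5  1.1 -1.4] 0.006671238826039447 59.354960918426514
[-0.03 -0.22  2.45 -1.18  0.11  1.24]
```

View pics/c4.png

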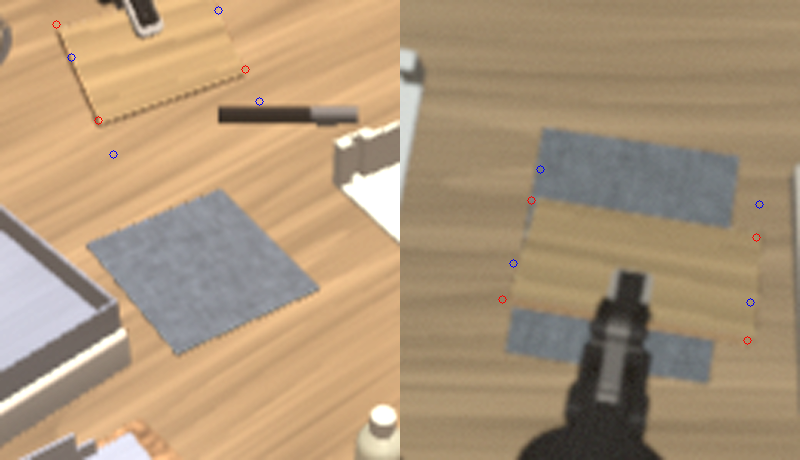

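The joint limits (q4, q5) stop an outward tilt at 50°. The red marks (tool-length model, bottom edge 20 mm beyond the reported TCP) match the panel corners at (98,120) and (245,70) in the scene half. I'll tilt inward instead, where there is wrist range, after checking the bystanders' positions.

```bash
python3 - <<'E'
from h import *
z=np.array([(434,178),(308,182),(400,175),(397,145),(378,148),(240,378),(300,440)])/1.4
print("bottle,calliper..,marker",ray("top",z,.005)[:,:2].round(3).tolist())
E
python3 -m handwheel '[[[0,0,0],[1,0,0],1],[[0,0,0],[1,0,0],1],[[0,0,0],[1,0,0],1],[[0,0,0],[1,0,0],1],[[0,0,0],[1,0,0],1],[[0,0,0],[1,0,0],1],[[0,0,0],[1,0,0],1],[[0,0,0],[1,0,0],1],[[0,0,0],[0,0,0],1]]'
python3 go.py 480 26 150 -7.5
```

```text
bottle,calliper..,marker [[0.736, -0.019], [0.726, 0.181], [0.74, 0.035], [0.791, 0.041], [0.786, 0.071], [0.414, 0.268], [0.326, 0.173]]
clock: 10.85
position: [0.4653, -0.0066, 0.1966]
ee_rot: [0.093, 0.766, 0.635, 0.045]
contact_force: [-0.7, 0.2, -1.1]
width: 0.007
gripper_force: 59.3
10.85 [ 0.4653 -0.0066  0.1966] [[0.19, 0.964, 0.187], [0.981, -0.177, -0.085], [-0.049, 0.2, -0.979]] [-0.7  0.2 -1.1] 0.006954688762184347 59.3122923374176
shift [37.1 -1.  45.6] yaw_y -10.41 pitch -2.81 tiltx 11.54 q [-0.11  0.    1.87 -0.07  1.07  0.11]
turn units z -0.4848438659026216
```

```bash
cat > pose.py <<'E'
# python3 pose.py X Y Z yaw_x(deg heading of tool x when level) pitch(nose-up about tool y) tilt(about tool x)
import sys; from h import *
s=st(); M=R.from_quat(np.roll(s["ee_rot"],-1)).as_matrix(); x,y,z,yaw,pi,ti=[float(v) for v in sys.argv[1:]]
c,q=np.cos(np.radians(yaw)),np.sin(np.radians(yaw)); B=np.array([[c,q,0],[q,-c,0],[0,0,-1]])
G=B@R.from_euler("y",pi,degrees=True).as_matrix()@R.from_euler("x",ti,degrees=True).as_matrix()
d=np.array([x,y,z])-1000*np.array(s["position"])
print("q",np.round(s["qpos"],2),"\nturn",np.round(np.degrees(R.from_matrix(M.T@G).as_rotvec())/6,2),"shift before",np.round(M.T@d,1),"after",np.round(G.T@d,1))
E
python3 pose.py 440 31 100 82.7 0 60
```

```text
10.85 [ 0.4653 -0.0066  0.1966] [[0.19, 0.964, 0.187], [0.981, -0.177, -0.085], [-0.049, 0.2, -0.979]] [-0.7  0.2 -1.1] 0.006954688762184347 59.3122923374176
q [-0.11  0.    1.87 -0.07  1.07  0.11] 
turn [11.9   0.19 -0.8 ] shift before [ 36.8 -50.4  86.6] after [34.1 68.7 74.2]
```

```bash
python3 -m handwheel '[[[0,0,0],[0.99,0.016,-0.067],1],[[0,0,0],[0.99,0.016,-0.067],1],[[0,0,0],[0.99,0.016,-0.067],1],[[0,0,0],[0.99,0.016,-0.067],1],[[0,0,0],[0.99,0.016,-0.067],1],[[0,0,0],[0.99,0.016,-0.067],1],[[0,0,0],[0.99,0.016,-0.067],1],[[0,0,0],[0.99,0.016,-0.067],1],[[0,0,0],[0.99,0.016,-0.067],1],[[0,0,0],[0.99,0.016,-0.067],1],[[0,0,0],[0.99,0.016,-0.067],1],[[0,0,0],[0.99,0.016,-0.067],1],[[0,0,0],[0,0,0],1]]'
python3 pose.py 440 31 60 82.7 0 60
```

```text
clock: 12.48
position: [0.4623, -0.006, 0.1937]
ee_rot: [-0.376, 0.65, 0.572, -0.33]
contact_force: [-0.7, -0.0, -1.3]
width: 0.007
gripper_force: 59.3
12.475 [ 0.4623 -0.006   0.1937] [[0.127, 0.495, -0.859], [0.992, -0.063, 0.111], [0.001, -0.867, -0.499]] [-0.7 -0.  -1.3] 0.006979794339312052 59.30327296257019
q [-0.15  0.75  1.18 -0.02  2.26 -0.03] 
turn [-0.01 -0.01  0.01] shift before [ 33.7 102.5  90. ] after [ 33.8 102.4  90.1]
```

```bash
python3 -m handwheel '[[[11,34,30],[0,0,0],1],[[11,34,30],[0,0,0],1],[[11.7,34.4,30],[0,0,0],1],[[0,17,10],[0,0,0],1],[[0,9,5],[0,0,0],1],[[0,5.2,3],[0,0,0],1],[[0,0,0],[0,0,0],1]]'
python3 - <<'E'
from h import *
s=st();M=R.from_quat(np.roll(s["ee_rot"],-1)).as_matrix();p=np.array(s["position"])
b=vision.get_image("scene");a=vision.get_image("top");cv2.imwrite("raw_s4.png",b);cv2.imwrite("raw_t4.png",a)
k=400/130;ky=460/150
o=np.hstack([cv2.resize(b[160:310,200:330],(400,460),interpolation=2),cv2.resize(a[160:310,215:345],(400,460),interpolation=2)])
o=np.clip(o*1.5,0,255).astype(np.uint8)
pts=[p+M@[x,0,.02-h] for h in(0,.08) for x in(-.064,.064)];print(np.round(pts,3).tolist())
for q in proj("scene",pts): cv2.circle(o,(int((q[0]-200)*k),int((q[1]-160)*ky)),4,(0,0,255),1)
for q in proj("top",pts): cv2.circle(o,(int((q[0]-215)*k)+400,int((q[1]-160)*ky)),4,(0,0,255),1)
cv2.imwrite("pics/c5.png",o)
E
```

```text
clock: 13.35
position: [0.4413, 0.0307, 0.0275]
ee_rot: [-0.375, 0.651, 0.573, -0.329]
contact_force: [0.6, -0.0, -1.0]
width: 0.0067
gripper_force: 59.2
13.35 [0.4413 0.0307 0.0275] [[0.128, 0.499, -0.857], [0.992, -0.063, 0.111], [0.001, -0.864, -0.503]] [ 0.6 -0.  -1. ] 0.006726424484846877 59.161763191223145
[[0.416, -0.031, 0.017], [0.432, 0.096, 0.018], [0.485, -0.039, 0.058], [0.501, 0.087, 0.058]]
```

View pics/c5.png

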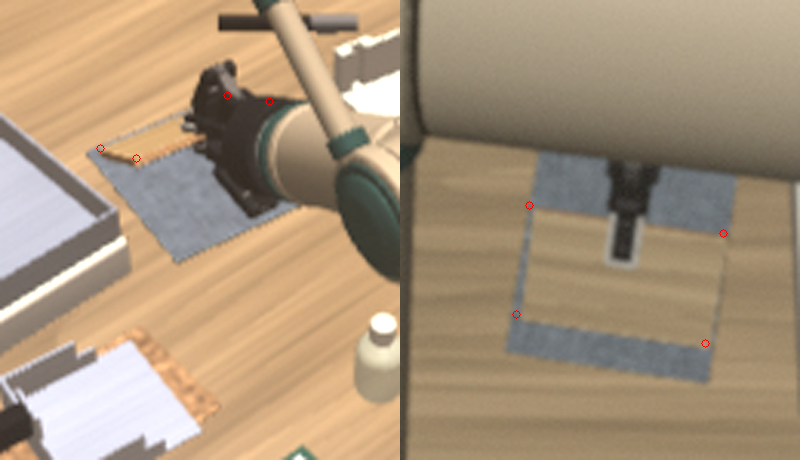

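```bash
python3 -m handwheel '[[[0,4.3,2.5],[0,0,0],1],[[0,2.6,1.5],[0,0,0],1],[[0,0,0],[0,0,0],1]]'; python3 -m handwheel '[[[0,1.7,1],[0,0,0],1],[[0,0,0],[0,0,0],1]]'
```

```text
clock: 13.82
position: [0.4405, 0.0311, 0.0188]
ee_rot: [-0.375, 0.65, 0.572, -0.329]
contact_force: [-1.1, 0.7, -1.2]
width: 0.0069
gripper_force: 59.2
clock: 14.08
position: [0.4406, 0.0311, 0.0172]
ee_rot: [-0.375, 0.65, 0.572, -0.329]
contact_force: [1.1, -0.1, -1.1]
width: 0.0071
gripper_force: 59.3
```

```bash
python3 -m handwheel '[[[0,1.7,1],[0,0,0],1],[[0,0,0],[0,0,0],1]]'|sed -n '2p;4p'; python3 -m handwheel '[[[0,1.7,1],[0,0,0],1],[[0,0,0],[0,0,0],1]]'|sed -n '2p;4p'
```

```text
position: [0.4406, 0.0311, 0.0167]
contact_force: [2.9, -0.1, 5.2]
position: [0.4407, 0.0311, 0.0164]
contact_force: [5.8, -0.4, 11.8]
```

```bash
python3 -m handwheel '[[[0,0,0],[0,0,0],0.75],[[0,0,0],[0,0,0],0.6],[[0,0,0],[0,0,0],0.45],[[0,0,0],[0,0,0],0.45],[[0,0,0],[0,0,0],0.45],[[0,0,-8],[0,0,0],0.45],[[0,0,-10],[0,0,0],0.45],[[0,0,-15],[0,0,0],0.45],[[0,0,-20],[0,0,0],0.45],[[0,0,-25],[0,0,0],0.45],[[0,0,0],[0,0,0],0.45]]' 100
python3 - <<'E'
from h import *
b=vision.get_image("scene");a=vision.get_image("top");cv2.imwrite("raw_s5.png",b);cv2.imwrite("raw_t5.png",a)
o=np.hstack([cv2.resize(b[160:310,200:330],(400,460),interpolation=2),cv2.resize(a[160:310,215:345],(400,460),interpolation=2)])
cv2.imwrite("pics/c6.png",np.clip(o*1.5,0,255).astype(np.uint8))
E
python3 pose.py 625.5 -270 150 83.9 0 0
```

```text
clock: 15.95
position: [0.5093, 0.0221, 0.0526]
ee_rot: [-0.374, 0.651, 0.573, -0.328]
contact_force: [0.9, 0.8, 0.4]
width: 0.0234
gripper_force: 0.0
16.05 [0.5073 0.0224 0.0522] [[0.128, 0.497, -0.858], [0.992, -0.063, 0.111], [0.001, -0.865, -0.501]] [ 0.4 -0.4 -0.5] 0.023113357331455565 0.0
q [-0.11  0.94  1.15  0.02  2.1   0.02] 
turn [-9.98 -0.12 -0.18] shift before [-274.9   -7.4 -182.9] after [-278.2  148.6  -97.8]
```

View pics/c6.png

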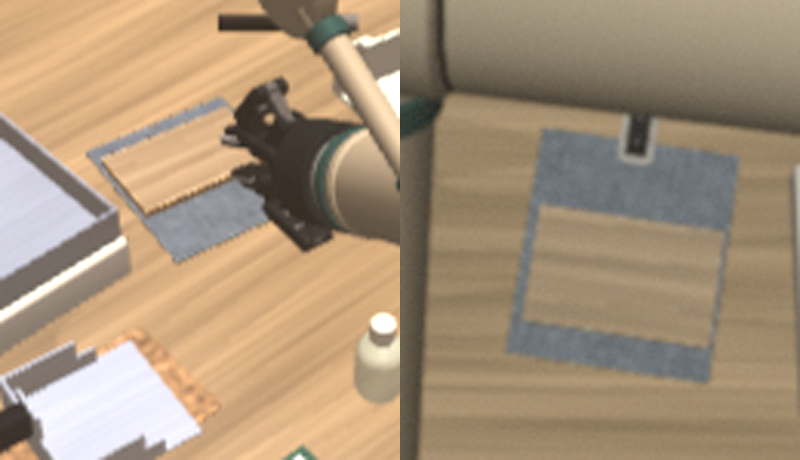

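The gate lies flat inside the pad: panel from (525,205) to (728,345), pad from (507,130) to (738,380) in the top half. On to the scoop.

```bash
python3 -m handwheel '[[[0,0,-25],[-0.9,-0.01,-0.02],0.45],[[0,0,-15],[-1,-0.01,-0.02],0],[[0,0,-10],[-1,-0.01,-0.02],-1],[[0,0,-10],[-1,-0.01,-0.02],-1],[[0,0,-10],[-1,-0.01,-0.02],-1],[[0,0,-5],[-1,-0.01,-0.02],-1],[[0,0,-5],[-1,-0.01,-0.02],-1],[[0,0,-5],[-1,-0.01,-0.02],-1],[[0,0,-5],[-1,-0.01,-0.02],-1],[[0,0,-5],[-1,-0.01,-0.02],-1],[[0,0,0],[0,0,0],-1]]' 100
python3 pose.py 625.5 -270 120 83.9 0 0
```

```text
clock: 17.42
position: [0.5655, 0.0152, 0.1194]
ee_rot: [-0.005, 0.743, 0.669, -0.003]
contact_force: [-0.0, -0.7, -0.5]
width: 0.0855
gripper_force: 0.0
17.425 [0.5655 0.0152 0.1194] [[0.105, 0.994, -0.01], [0.994, -0.105, 0.004], [0.003, -0.011, -1.0]] [-0.  -0.7 -0.5] 0.085462318122646 0.0
q [-0.1   0.32  1.64  0.    1.19  0.01] 
turn [-0.1  -0.03  0.01] shift before [-277.3   89.6   -2.3] after [-277.2   89.9   -0.6]
```

```bash
python3 -m handwheel '[[[-46.2,15,0],[-0.1,-0.03,0],-1],[[-46.2,15,0],[0,0,0],-1],[[-46.2,15,0],[0,0,0],-1],[[-46.2,15,0],[0,0,0],-1],[[-46.2,15,0],[0,0,0],-1],[[-46.2,15,0],[0,0,0],-1],[[0,0,0],[0,0,0],-1],[[0,0,0],[0,0,0],-1]]' 100
python3 pose.py 625.5 -270 0 83.9 0 0
```

```text
clock: 18.42
position: [0.6288, -0.2702, 0.1176]
ee_rot: [-0.001, 0.744, 0.669, 0.0]
contact_force: [0.5, -0.5, 0.3]
width: 0.085
gripper_force: 0.0
18.425 [ 0.6288 -0.2702  0.1176] [[0.106, 0.994, -0.001], [0.994, -0.106, 0.002], [0.002, -0.001, -1.0]] [ 0.5 -0.5  0.3] 0.08504262884905911 0.0
q [-0.51  0.49  1.37  0.    1.28 -0.4 ] 
turn [-0.01 -0.01  0.  ] shift before [ -0.4  -3.1 117.6] after [ -0.2  -3.3 117.6]
```

```bash
python3 -m handwheel '[[[0,-3.2,45],[0,0,0],-1],[[0,0,45],[0,0,0],-1],[[0,0,28],[0,0,0],-1],[[0,0,0],[0,0,0],1],[[0,0,0],[0,0,0],1],[[0,0,0],[0,0,0],1],[[0,0,0],[0,0,0],1],[[0,0,0],[0,0,0],1]]' 110
```

```text
clock: 19.42
position: [0.6273, -0.2707, 0.0029]
ee_rot: [0.002, 0.744, 0.669, 0.001]
contact_force: [0.3, -0.5, 6.5]
width: 0.0138
gripper_force: 107.4
```

```bash
python3 -m handwheel '[[[0,0,-20],[0,0,0],1],[[0,0,-40],[0,0,0],1],[[0,0,-40],[0,0,0],1],[[0,0,-20],[0,0,0],1],[[0,0,0],[0,0,0],1]]'
python3 - <<'E'
from h import *
im=cv2.imread("raw_top0.png"); g=im[...,0].astype(int)
C=np.array([551.3,277]);ex=np.array([.1426,.9898]);ey=np.array([-.9898,.1426])
# scan across tray y at several tray x, at plane z; print intensity profile in tray y coordinate
for z,ys in((.049,range(-70,-40,2)),(.004,range(-66,-44,2)),(.049,range(40,72,2)),):
    acc=[]
    for y in ys:
        P=[np.r_[(C+ex*x+ey*y)/1000,z] for x in(-40,-20,0,20,40,60,75)]
        uv=proj("top",P).astype(np.float32)
        acc.append(cv2.remap(g.astype(np.float32),uv[None,:,0],uv[None,:,1],cv2.INTER_LINEAR)[0])
    acc=np.array(acc)
    print("z",z,"blue mean:",list(zip(ys,acc.mean(1).round().astype(int))),"\n first/last x:",acc[:,0].round().astype(int),acc[:,-1].round().astype(int))
acc=[]
xs=range(84,108,2)
for x in xs:
    uv=proj("top",[np.r_[(C+ex*x+ey*y)/1000,.049] for y in(-40,-20,0,20,40)]).astype(np.float32)
    acc.append(cv2.remap(g.astype(np.float32),uv[None,:,0],uv[None,:,1],cv2.INTER_LINEAR)[0])
print("far",list(zip(xs,np.mean(acc,1).round().astype(int))))
E
```

```text
clock: 20.05
position: [0.6269, -0.2709, 0.123]
ee_rot: [0.003, 0.743, 0.669, 0.001]
contact_force: [0.2, 0.1, -1.7]
width: 0.0139
gripper_force: 107.6
z 0.049 blue mean: [(-70, np.int64(74)), (-68, np.int64(73)), (-66, np.int64(76)), (-64, np.int64(92)), (-62, np.int64(116)), (-60, np.int64(128)), (-58, np.int64(115)), (-56, np.int64(83)), (-54, np.int64(58)), (-52, np.int64(53)), (-50, np.int64(66)), (-48, np.int64(95)), (-46, np.int64(124)), (-44, np.int64(137)), (-42, np.int64(139))] 
 first/last x: [ 74  74  78  92 116 130 117  85  61  55  66  92 122 137 140] [ 75  74  76  91 114 125 113  80  56  50  65  95 122 135 136]
z 0.004 blue mean: [(-66, np.int64(77)), (-64, np.int64(57)), (-62, np.int64(55)), (-60, np.int64(69)), (-58, np.int64(98)), (-56, np.int64(125)), (-54, np.int64(137)), (-52, np.int64(138)), (-50, np.int64(134)), (-48, np.int64(127)), (-46, np.int64(119))] 
 first/last x: [ 79  59  55  69  97 125 139 140 140 140 140] [ 79  59  56  69 100 127 136 137 128 106  77]
z 0.049 blue mean: [(40, np.int64(116)), (42, np.int64(116)), (44, np.int64(120)), (46, np.int64(128)), (48, np.int64(135)), (50, np.int64(138)), (52, np.int64(140)), (54, np.int64(140)), (56, np.int64(140)), (58, np.int64(139)), (60, np.int64(130)), (62, np.int64(103)), (64, np.int64(69)), (66, np.int64(61)), (68, np.int64(66)), (70, np.int64(68))] 
 first/last x: [141 141 141 141 141 140 141 141 141 140 130 103  67  60  67  68] [138 138 138 138 137 136 137 138 138 138 130 104  67  60  66  69]
far [(84, np.int64(53)), (86, np.int64(53)), (88, np.int64(52)), (90, np.int64(52)), (92, np.int64(53)), (94, np.int64(68)), (96, np.int64(99)), (98, np.int64(124)), (100, np.int64(125)), (102, np.int64(103)), (104, np.int64(79)), (106, np.int64(71))]
```

```bash
python3 pose.py 525.7 95 110 81.8 0 0
```

```text
20.05 [ 0.6269 -0.2709  0.123 ] [[0.106, 0.994, 0.005], [0.994, -0.106, -0.003], [-0.002, 0.006, -1.0]] [ 0.2  0.1 -1.7] 0.013944133798834036 107.59009838104248
q [-0.51  0.48  1.38  0.    1.28 -0.4 ] 
turn [0.05 0.02 0.36] shift before [ 353.2 -139.3   11.4] after [ 347.7 -152.4   13. ]
```

```bash
python3 -m handwheel '[[[0,0,0],[0.05,0.02,0.36],1],[[43.5,-19,1.6],[0,0,0],1],[[43.5,-19,1.6],[0,0,0],1],[[43.5,-19,1.6],[0,0,0],1],[[43.5,-19,1.6],[0,0,0],1],[[43.5,-19,1.6],[0,0,0],1],[[43.5,-19,1.6],[0,0,0],1],[[43.5,-19,1.6],[0,0,0],1],[[43.5,-19,1.6],[0,0,0],1],[[0,0,0],[0,0,0],1],[[0,0,0],[0,0,0],1]]'
python3 pose.py 525.7 95 25 81.8 0 0
```

```text
clock: 21.42
position: [0.5246, 0.0957, 0.1083]
ee_rot: [-0.002, 0.756, 0.655, -0.001]
contact_force: [0.7, -0.2, -1.8]
width: 0.0136
gripper_force: 107.7
21.425 [0.5246 0.0957 0.1083] [[0.142, 0.99, -0.005], [0.99, -0.142, 0.001], [0.001, -0.005, -1.0]] [ 0.7 -0.2 -1.8] 0.013624890495053893 107.74462938308716
q [0.05 0.28 1.73 0.   1.13 0.19] 
turn [-0.05 -0.    0.01] shift before [-0.5  1.5 83.3] after [-0.5  1.1 83.3]
```

```bash
python3 -m handwheel '[[[-0.5,1.2,40],[-0.05,0,0],1],[[0,0,35],[0,0,0],1],[[0,0,18],[0,0,0],1],[[0,0,0],[0,0,0],1]]' | sed -n '2,4p'; python3 -m handwheel '[[[0,0,5],[0,0,0],1],[[0,0,0],[0,0,0],1]]' | sed -n '2,4p';python3 pose.py 525.7 95 3 81.8 0 0
```

```text
position: [0.5251, 0.094, 0.0144]
ee_rot: [-0.001, 0.757, 0.654, -0.001]
contact_force: [0.3, -0.9, -0.3]
position: [0.527, 0.0951, 0.0117]
ee_rot: [0.001, 0.756, 0.654, 0.002]
contact_force: [-0.3, -1.1, -2.0]
22.175 [0.527  0.0951 0.0117] [[0.143, 0.99, 0.003], [0.99, -0.143, 0.001], [0.002, 0.003, -1.0]] [-0.3 -1.1 -2. ] 0.01398656550974485 107.68786311149597
q [0.05 0.39 1.86 0.   0.89 0.19] 
turn [ 0.03 -0.02 -0.01] shift before [-0.3 -1.3  8.7] after [-0.2 -1.2  8.7]
```

```bash
python3 -m handwheel '[[[0,-1.2,2],[0,-0.35,0],1],[[0,0,0],[0,0,0],1]]' | sed -n '2,4p'; for i in 1 2; do :; done; python3 -m handwheel '[[[0,0,1.5],[0,0,0],1],[[0,0,0],[0,0,0],1]]' | sed -n '2,4p'; python3 -m handwheel '[[[0,0,1.5],[0,0,0],1],[[0,0,0],[0,0,0],1]]' | sed -n '2,4p'
```

```text
position: [0.5257, 0.0961, 0.0099]
ee_rot: [0.013, 0.755, 0.655, -0.012]
contact_force: [0.0, 0.1, -1.6]
position: [0.5252, 0.0954, 0.0079]
ee_rot: [0.012, 0.756, 0.654, -0.012]
contact_force: [0.1, -0.2, -1.6]
position: [0.5255, 0.0954, 0.0066]
ee_rot: [0.012, 0.756, 0.654, -0.012]
contact_force: [-0.9, 0.1, 1.8]
```

```bash
python3 -m handwheel '[[[8,0,-0.3],[0,0,0],1],[[8,0,-0.3],[0,0,0],1],[[8,0,-0.3],[0,0,0],1],[[8,0,-0.3],[0,0,0],1],[[8,0,-0.3],[0,0,0],1],[[8,0,-0.3],[0,0,0],1],[[8,0,-0.3],[0,0,0],1],[[8,0,-0.3],[0,0,0],1],[[8,0,-0.3],[0,0,0],1],[[8,0,-0.3],[0,0,0],1],[[8,0,-0.3],[0,0,0],1],[[8,0,-0.3],[0,0,0],1]]'; python3 pose.py 546 235.5 6.5 81.8 -2.1 0
```

```text
clock: 24.42
position: [0.5389, 0.1911, 0.0065]
ee_rot: [0.012, 0.756, 0.655, -0.013]
contact_force: [-0.4, -1.2, 2.8]
width: 0.0144
gripper_force: 108.2
24.425 [0.5389 0.1911 0.0065] [[0.143, 0.99, -0.003], [0.989, -0.143, -0.035], [-0.035, 0.002, -0.999]] [-0.4 -1.2  2.8] 0.014370660367268511 108.2232391834259
q [ 0.24  0.45  1.77 -0.04  0.94  0.41] 
turn [ 0.02 -0.01 -0.  ] shift before [45.   0.6 -1.6] after [45.   0.7 -1.7]
```

```bash
python3 -m handwheel '[[[5,0,-0.2],[0,0,0],1],[[5,0,-0.2],[0,0,0],1],[[5,0,-0.2],[0,0,0],1],[[5,0,-0.2],[0,0,0],1],[[5,0,-0.2],[0,0,0],1],[[5,0,-0.2],[0,0,0],1],[[5,0,-0.2],[0,0,0],1]]' | sed -n '2,4p';python3 -m handwheel '[[[4,0,-0.15],[0,0,0],1],[[0,0,0],[0,0,0],1]]' | sed -n '2,4p';python3 -m handwheel '[[[3,0,-0.1],[0,0,0],1],[[0,0,0],[0,0,0],1]]' | sed -n '2,4p';python3 -m handwheel '[[[2,0,-0.1],[0,0,0],1],[[0,0,0],[0,0,0],1]]' | sed -n '2,4p'
```

```text
position: [0.5438, 0.2253, 0.0067]
ee_rot: [0.012, 0.756, 0.655, -0.013]
contact_force: [-1.1, -2.3, 1.8]
position: [0.5446, 0.23, 0.0066]
ee_rot: [0.012, 0.756, 0.655, -0.012]
contact_force: [-0.0, 0.4, 0.5]
position: [0.5449, 0.2324, 0.0067]
ee_rot: [0.012, 0.756, 0.655, -0.013]
contact_force: [-0.7, 0.1, 1.2]
position: [0.5452, 0.2342, 0.0067]
ee_rot: [0.012, 0.756, 0.655, -0.013]
contact_force: [0.3, -0.8, 0.5]
```

```bash
python3 -m handwheel '[[[2,0,-0.1],[0,0,0],1],[[0,0,0],[0,0,0],1]]' | sed -n '2,4p';python3 -m handwheel '[[[1.5,0,-0.1],[0,0,0],1],[[0,0,0],[0,0,0],1]]' | sed -n '2,4p'
python3 - <<'E'
from h import *
b=vision.get_image("scene");a=vision.get_image("top");cv2.imwrite("raw_s6.png",b);cv2.imwrite("raw_t6.png",a)
H=cv2.cvtColor(b,cv2.COLOR_BGR2HSV)
for n,i,roi in(("top",a,(105,155,230,250)),("scene",b,(300,150,400,220))):
    x0,y0,x1,y1=roi;h=cv2.cvtColor(i[y0:y1,x0:x1],cv2.COLOR_BGR2HSV);m=((h[...,0]<16)&(h[...,1]>95)&(h[...,2]<150)).astype(np.uint8)
    for c in cv2.findContours(m,cv2.RETR_EXTERNAL,cv2.CHAIN_APPROX_NONE)[0]:
        if cv2.contourArea(c)>4:
            u=c.reshape(-1,2).mean(0)+[x0,y0];P=ray(n,u,.018)[0,:2]*1000-[552.1,278.1];print(n,u.round(),cv2.contourArea(c),"tray xy",round(P@[.1426,.9898]),round(P@[-.9898,.1426]))
E
```

```text
position: [0.5455, 0.2363, 0.0067]
ee_rot: [0.012, 0.756, 0.655, -0.013]
contact_force: [-0.7, -0.5, 0.8]
position: [0.5457, 0.2376, 0.0068]
ee_rot: [0.012, 0.756, 0.655, -0.013]
contact_force: [0.5, -1.3, 0.9]
top [131. 195.] 50.5 tray xy 87 -6
scene [377. 179.] 56.5 tray xy 76 -19
scene [365. 172.] 73.5 tray xy 70 25
```

```bash
python3 -m handwheel '[[[0,0,-1],[0,0.4,0],1],[[0,0,-1],[0,0.5,0],1],[[0,0,-2],[0,0.5,0],1],[[0,0,-2],[0,0.5,0],1],[[0,0,-2],[0,0.5,0],1],[[0,0,-3],[0,0.5,0],1],[[0,0,-3],[0,0.5,0],1],[[0,0,-3],[0,0.5,0],1],[[0,0,-3],[0,0.4,0],1],[[0,0,0],[0,0,0],1],[[0,0,0],[0,0,0],1]]'
python3 - <<'E'
from h import *
b=vision.get_image("scene");a=vision.get_image("top");cv2.imwrite("raw_s7.png",b);cv2.imwrite("raw_t7.png",a)
st()
for n,i,roi in(("top",a,(105,155,230,250)),("scene",b,(290,130,400,220))):
    x0,y0,x1,y1=roi;h=cv2.cvtColor(i[y0:y1,x0:x1],cv2.COLOR_BGR2HSV);m=((h[...,0]<16)&(h[...,1]>95)&(h[...,2]<150)).astype(np.uint8)
    for c in cv2.findContours(m,cv2.RETR_EXTERNAL,cv2.CHAIN_APPROX_NONE)[0]:
        if cv2.contourArea(c)>4: print(n,(c.reshape(-1,2).mean(0)+[x0,y0]).round(),cv2.contourArea(c))
E
```

```text
clock: 28.02
position: [0.5449, 0.2336, 0.0259]
ee_rot: [-0.134, 0.74, 0.641, 0.156]
contact_force: [0.0, -0.5, -2.6]
width: 0.0141
gripper_force: 107.7
28.125 [0.545  0.234  0.0261] [[0.129, 0.99, 0.059], [0.906, -0.142, 0.399], [0.403, 0.002, -0.915]] [ 0.5 -0.6 -3.1] 0.01416351583521437 107.67528533935547
top [160. 212.] 117.5
top [169. 189.] 192.0
scene [398. 208.] 4.5
scene [357. 177.] 40.5
scene [350. 167.] 41.0
scene [294. 132.] 4.5
```

```bash
python3 -m handwheel '[[[4,0,-9],[0,0,0],1],[[8,0,-18],[0,0,0],1],[[10,0,-23],[0,0,0],1],[[10,0,-23],[0,0,0],1],[[6,0,-14],[0,0,0],1],[[0,0,0],[0,0,0],1],[[0,0,0],[0,0,0],1]]' | sed -n '2,4p'
python3 - <<'E'
from h import *
f=[]
for k in range(10): a=vision.get_image("top" if k%2 else "scene"); cv2.imwrite(f"raw_8{k%2}.png",a); f.append(readout.get_state()["contact_force"][2])
print(np.round(f,2),np.mean(f))
b=cv2.imread("raw_80.png");t=cv2.imread("raw_81.png")
o=np.hstack([cv2.resize(b[90:240,270:400],(400,460),interpolation=2),cv2.resize(t[130:280,100:230],(400,460),interpolation=2)])
cv2.imwrite("pics/c7.png",np.clip(o*1.5,0,255).astype(np.uint8))
E
python3 pose.py 469 -345 150 87.8 22 0
```

```text
position: [0.544, 0.2332, 0.1203]
ee_rot: [-0.135, 0.74, 0.641, 0.156]
contact_force: [0.5, 0.0, -2.4]
[-2.5  -2.6  -2.11 -2.75 -2.5  -2.44 -2.17 -2.48 -2.7  -1.98] -2.4228900554615787
29.5 [0.5448 0.2333 0.121 ] [[0.13, 0.99, 0.059], [0.906, -0.143, 0.399], [0.403, 0.002, -0.915]] [-0.1  0.6 -2. ] 0.014063008034373674 107.70600199699402
q [ 0.01  0.29  1.78  0.48  1.05 -0.08] 
turn [ 0.41 -0.3  -0.92] shift before [-521.9    7.7 -261.7] after [-527.6  -53.5 -244.4]
```

View pics/c7.png

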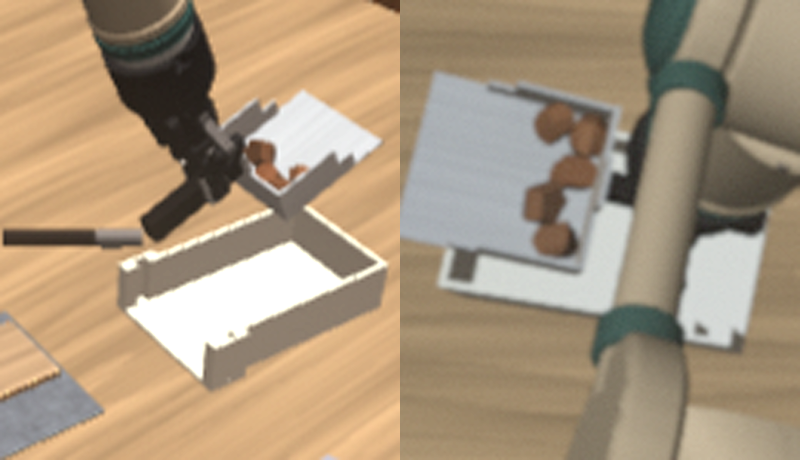

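The scene half shows the tray empty (225,300), and both halves show the scoop holding all five sherds at the rear of the pan: (553,122), (587,135), (573,170), (543,203) and (553,240). Carrying them level to the dish.

```bash
python3 pose.py 454 -318 121 90 23.8 0
```

```text
29.5 [0.5448 0.2333 0.121 ] [[0.13, 0.99, 0.059], [0.906, -0.143, 0.399], [0.403, 0.002, -0.915]] [-0.1  0.6 -2. ] 0.014063008034373674 107.70600199699402
q [ 0.01  0.29  1.78  0.48  1.05 -0.08] 
turn [ 0.57  0.   -1.25] shift before [-511.1  -11.1 -225.3] after [-504.4  -90.8 -222.5]
```

```bash
python3 -m handwheel '[[[0,0,0],[0.14,0,-0.31],1],[[0,0,0],[0.14,0,-0.31],1],[[0,0,0],[0.14,0,-0.31],1],[[0,0,0],[0.14,0,-0.31],1],[[-14.4,-2.6,-6.4],[0,0,0],1],[[-28.8,-5.2,-12.7],[0,0,0],1],[[-38,-6.8,-16.7],[0,0,0],1],[[-38,-6.8,-16.7],[0,0,0],1],[[-38,-6.8,-16.7],[0,0,0],1],[[-38,-6.8,-16.7],[0,0,0],1],[[-38,-6.8,-16.7],[0,0,0],1],[[-38,-6.8,-16.7],[0,0,0],1],[[-38,-6.8,-16.7],[0,0,0],1],[[-38,-6.8,-16.7],[0,0,0],1],[[-38,-6.8,-16.7],[0,0,0],1],[[-38,-6.8,-16.7],[0,0,0],1],[[-38,-6.8,-16.7],[0,0,0],1],[[-28.8,-5.2,-12.7],[0,0,0],1],[[-14.4,-2.6,-6.4],[0,0,0],1],[[0,0,0],[0,0,0],1]]'
python3 pose.py 454 -318 91 90 -8 0
```

```text
clock: 32.0
position: [0.4536, -0.3184, 0.1207]
ee_rot: [-0.145, 0.693, 0.691, 0.146]
contact_force: [1.7, 0.6, -2.2]
width: 0.0136
gripper_force: 107.7
32.0 [ 0.4536 -0.3184  0.1207] [[0.002, 1.0, 0.002], [0.915, -0.003, 0.404], [0.404, 0.001, -0.915]] [ 1.7  0.6 -2.2] 0.013648760693247308 107.6908814907074
q [-0.92  0.47  1.48  0.25  1.52 -0.97] 
turn [ 0.01 -5.3  -0.02] shift before [-11.6   0.4  27.3] after [ 4.6  0.4 29.3]
```

```bash
python3 -m handwheel '[[[-5.6,0,13.6],[0,0,0],1],[[-6,0,13.7],[0,-0.3,0],1],[[0,0,0],[0,-0.6,0],1],[[0,0,0],[0,-0.6,0],1],[[0,0,0],[0,-0.6,0],1],[[0,0,0],[0,-0.6,0],1],[[0,0,0],[0,-0.6,0],1],[[0,0,0],[0,-0.6,0],1],[[0,0,0],[0,-0.6,0],1],[[0,0,0],[0,-0.5,0],1],[[0,0,0],[0,-0.3,0],1],[[0,0,0],[0,0,0],1],[[0,0,0],[0,0,0],1]]'
python3 - <<'E'
from h import *
s=st();M=R.from_quat(np.roll(s["ee_rot"],-1)).as_matrix();p=np.array(s["position"])*1000
print("lip",p+M@[135,0,-1],"pitch",np.degrees(np.arcsin(M[2,0])))
pts=[(p+M@v)/1000 for v in([135,-50,-3],[135,50,-3],[30,-50,-35],[30,50,-35])]
a=vision.get_image("top");cv2.imwrite("raw_t9.png",a);print("proj top",proj("top",pts).round(0).tolist())
h=cv2.cvtColor(a,cv2.COLOR_BGR2HSV)[200:300,335:470];m=((h[...,0]<16)&(h[...,1]>90)&(h[...,2]<150)).astype(np.uint8)
for c in cv2.findContours(m,cv2.RETR_EXTERNAL,cv2.CHAIN_APPROX_NONE)[0]:
    if cv2.contourArea(c)>4: print("brown",(c.reshape(-1,2).mean(0)+[335,200]).round(),cv2.contourArea(c))
g=a[...,0].astype(int);print([g[v,335:420:3].tolist() for v in(235,255,275)])
E
```

```text
clock: 33.62
position: [0.4541, -0.3172, 0.091]
ee_rot: [0.049, 0.706, 0.705, -0.049]
contact_force: [0.2, -0.9, -2.3]
width: 0.0138
gripper_force: 107.7
33.625 [ 0.4541 -0.3172  0.091 ] [[0.001, 1.0, 0.001], [0.99, -0.001, -0.139], [-0.139, 0.001, -0.99]] [ 0.2 -0.9 -2.3] 0.013834797781036495 107.68885374069214
lip [ 454.16563703 -183.36820326   73.19262287] pitch -7.991393357148963
proj top [[396.0, 278.0], [394.0, 227.0], [457.0, 278.0], [454.0, 224.0]]
brown [443. 271.] 59.0
brown [438. 244.] 341.5
[[69, 70, 67, 97, 86, 107, 110, 108, 109, 109, 110, 109, 107, 109, 108, 109, 109, 110, 109, 111, 120, 121, 121, 121, 121, 121, 122, 122, 120], [70, 69, 68, 70, 109, 93, 108, 110, 109, 110, 110, 110, 111, 113, 112, 112, 112, 112, 112, 111, 118, 124, 123, 123, 124, 124, 123, 123, 123], [71, 71, 73, 63, 120, 75, 110, 111, 111, 114, 113, 113, 112, 112, 114, 113, 111, 112, 113, 112, 114, 121, 122, 121, 122, 121, 121, 121, 121]]
```

```bash
python3 -m handwheel '[[[0.2,0,-1.6],[0,-0.5,0],1],[[0.2,0,-1.6],[0,-0.5,0],1],[[0.2,0,-4.8],[0,-0.5,0],1],[[0.2,0,-4.8],[0,-0.5,0],1],[[0.2,0,-6.1],[0,-0.5,0],1],[[0.2,0,-6.1],[0,-0.5,0],1],[[0,0,0],[0,0,0],1],[[0,0,0],[0,0,0],1],[[0.2,0,-7.1],[0,-0.5,0],1],[[0.2,0,-7.1],[0,-0.5,0],1],[[0,0,0],[0,0,0],1],[[0,0,0],[0,0,0],1]]'
cat > look.py <<'E'
from h import *
s=st();M=R.from_quat(np.roll(s["ee_rot"],-1)).as_matrix();p=np.array(s["position"])*1000
print("lip",p+M@[135,0,-1],"pitch",np.degrees(np.arcsin(M[2,0])))
for n,roi in(("top",(335,190,470,300)),("scene",(120,190,300,300))):
    x0,y0,x1,y1=roi;a=vision.get_image(n);cv2.imwrite(f"raw_{n}L.png",a);h=cv2.cvtColor(a[y0:y1,x0:x1],cv2.COLOR_BGR2HSV);m=((h[...,0]<16)&(h[...,1]>90)&(h[...,2]<150)).astype(np.uint8)
    for c in cv2.findContours(m,cv2.RETR_EXTERNAL,cv2.CHAIN_APPROX_NONE)[0]:
        if cv2.contourArea(c)>8: u=c.reshape(-1,2).mean(0)+[x0,y0]; print(n,u.round(),cv2.contourArea(c),"if in dish",(ray(n,u,.06)[0,:2]*1000).round())
E
python3 look.py
```

```text
clock: 35.17
position: [0.4542, -0.3022, 0.127]
ee_rot: [0.195, 0.68, 0.679, -0.195]
contact_force: [0.3, -0.5, -0.8]
width: 0.0137
gripper_force: 108.0
35.175 [ 0.4542 -0.3022  0.127 ] [[0.002, 1.0, 0.0], [0.848, -0.002, -0.53], [-0.53, 0.001, -0.848]] [ 0.3 -0.5 -0.8] 0.013715673271408057 107.96752095222473
lip [ 454.44108887 -187.17440371   56.36827209] pitch -31.979621441920408
top [375. 271.] 53.0 if in dish [ 418. -147.]
top [369. 258.] 56.0 if in dish [ 442. -135.]
scene [222. 296.] 72.5 if in dish [ 662. -227.]
scene [206. 293.] 71.0 if in dish [ 635. -245.]
scene [291. 287.] 12.5 if in dish [ 737. -106.]
scene [241. 288.] 207.5 if in dish [ 671. -186.]
scene [273. 290.] 188.5 if in dish [ 719. -139.]
scene [231. 276.] 9.5 if in dish [ 633. -183.]
scene [206. 276.] 63.0 if in dish [ 597. -222.]
scene [249. 270.] 101.5 if in dish [ 644. -145.]
scene [224. 264.] 12.5 if in dish [ 594. -174.]
scene [233. 261.] 12.5 if in dish [ 600. -156.]
scene [241. 255.] 14.0 if in dish [ 598. -131.]
scene [203. 227.] 243.0 if in dish [ 465. -147.]
scene [124. 223.] 13.5 if in dish [ 330. -283.]
scene [257. 222.] 39.0 if in dish [538. -40.]
scene [260. 213.] 59.0 if in dish [516. -16.]
scene [221. 204.] 11.0 if in dish [425. -70.]
scene [253. 206.] 148.0 if in dish [487. -12.]
scene [169. 193.] 9.0 if in dish [ 299. -144.]
```

```bash
python3 -m handwheel '[[[0.2,0,-7.1],[0,-0.5,0],1],[[0.2,0,-7.1],[0,-0.5,0],1],[[0.2,0,-7.1],[0,-0.5,0],1],[[0.2,0,-7.1],[0,-0.5,0],1],[[0,0,0],[0,0,0],1],[[-6,0,0],[0,0,0],1],[[-6,0,0],[0,0,0],1],[[0,0,0],[0,0,0],1]]' | sed -n '2,4p'
python3 look.py | grep -v "scene [^2]" | grep -v "scene \[2[^0]"
python3 - <<'E'
from rig import readout,vision
import numpy as np
print(np.mean([(vision.get_image("top"),readout.get_state()["contact_force"])[1] for _ in range(6)],0))
E
```

```text
position: [0.454, -0.2938, 0.1584]
ee_rot: [0.266, 0.657, 0.654, -0.265]
contact_force: [-0.4, -0.1, -1.6]
36.275 [ 0.454  -0.2938  0.1584] [[0.003, 1.0, 0.0], [0.719, -0.002, -0.695], [-0.695, 0.002, -0.719]] [-0.4 -0.1 -1.6] 0.0134243228865115 107.97586798667908
lip [ 454.50757159 -196.00546426   65.28240129] pitch -44.03315658851196
top [375. 271.] 54.0 if in dish [ 418. -147.]
top [368. 259.] 61.0 if in dish [ 442. -134.]
[ 0.0144363  -0.43964521 -1.22140999]
```

```bash
python3 -m handwheel '[[[-8,0,0],[0,0,0],1],[[-12,0,0],[0,0,0],1],[[-15,0,0],[0,0,0],1],[[-25,0,-10],[0,0,0],1],[[-30,0,-15],[0,0,0],1],[[-20,0,-10],[0,0,0],1],[[0,0,0],[0,0,0],1],[[0,0,0],[0,0,0],1]]' | sed -n '2,4p'
python3 look.py | grep -v "scene [^2]" | grep -v "scene \[2[^0]"
python3 - <<'E'
from rig import readout,vision
import numpy as np
print(np.mean([(vision.get_image("top"),readout.get_state()["contact_force"])[1] for _ in range(6)],0))
E
```

```text
position: [0.453, -0.3473, 0.2583]
ee_rot: [0.264, 0.656, 0.655, -0.265]
contact_force: [-0.5, 0.2, -1.5]
37.675 [ 0.453  -0.3473  0.2583] [[0.001, 1.0, -0.001], [0.72, -0.002, -0.694], [-0.694, -0.0, -0.72]] [-0.5  0.2 -1.5] 0.013759584664249536 107.97866106033325
lip [ 453.14353993 -249.45838691  165.29210085] pitch -43.95982384979085
top [375. 271.] 54.5 if in dish [ 418. -147.]
top [370. 255.] 130.5 if in dish [ 450. -138.]
[-0.0064397  -0.13496485 -0.90886394]
```

```bash
python3 -m handwheel '[[[0,0,0],[0,0.91,0],1],[[0,0,0],[0,0.92,0],1],[[0,0,0],[0,0.92,0],1],[[0,0,0],[0,0.92,0],1],[[0,0,0],[0,0.92,0],1],[[0,0,0],[0,0.92,0],1],[[0,0,0],[0,0.92,0],1],[[0,0,0],[0,0.9,0],1],[[0,0,0],[0,0,0],1]]' | sed -n '2,4p'
python3 pose.py 626.5 -270.7 100 83.9 0 0; python3 look.py | grep top
```

```text
position: [0.4534, -0.3497, 0.2584]
ee_rot: [0.0, 0.708, 0.706, -0.001]
contact_force: [0.1, -0.8, -1.4]
39.2 [ 0.4534 -0.3497  0.2584] [[0.004, 1.0, -0.001], [1.0, -0.004, -0.002], [-0.002, -0.001, -1.0]] [ 0.1 -0.8 -1.4] 0.013707362712154997 107.84116744995117
q [-0.78  0.25  1.4  -0.    1.49 -0.77] 
turn [-0.01  0.02  0.98] shift before [ 79.9 172.9 158.2] after [ 97.  163.7 158.4]
top [375. 271.] 53.5 if in dish [ 418. -147.]
top [371. 244.] 275.0 if in dish [ 471. -140.]
top [393. 193.] 17.5 if in dish [ 576. -185.]
```

```bash
python3 -m handwheel '[[[0,0,0],[0,0.02,0.98],1],[[24.2,41,10],[0,0,0],1],[[24.2,41,20],[0,0,0],1],[[24.2,41,35],[0,0,0],1],[[24.2,41,45],[0,0,0],1],[[0,0,40],[0,0,0],1],[[0,0,0],[0,0,0],1],[[0,0,0],[0,0,0],1]]' | sed -n '2,4p'
python3 pose.py 626.5 -270.7 3 83.9 0 0
```

```text
position: [0.6257, -0.2689, 0.1134]
ee_rot: [0.001, 0.743, 0.67, 0.001]
contact_force: [0.3, -0.9, -1.0]
40.3 [ 0.6257 -0.2689  0.1134] [[0.103, 0.995, 0.003], [0.995, -0.103, -0.0], [-0.0, 0.003, -1.0]] [ 0.3 -0.9 -1. ] 0.013638566542023466 107.94096350669861
q [-0.51  0.48  1.39  0.    1.26 -0.41] 
turn [0.03 0.   0.03] shift before [ -1.7   0.6 110.4] after [ -1.7   1.  110.4]
```

```bash
python3 -m handwheel '[[[-1.7,0.8,40],[0.03,0,0.03],1],[[0,0,40],[0,0,0],1],[[0,0,20],[0,0,0],1],[[0,0,4],[0,0,0],1],[[0,0,2],[0,0,0],1],[[0,0,2],[0,0,0],1],[[0,0,0],[0,0,0],1]]' | sed -n '2,4p'; python3 -m handwheel '[[[0,0,1.5],[0,0,0],1],[[0,0,0],[0,0,0],1]]' | sed -n '2,4p'
```

```text
position: [0.626, -0.2709, 0.0045]
ee_rot: [-0.001, 0.744, 0.668, -0.0]
contact_force: [-0.1, 1.3, -1.3]
position: [0.626, -0.2709, 0.0029]
ee_rot: [-0.001, 0.744, 0.668, -0.0]
contact_force: [-1.1, -0.2, 3.3]
```

Contact with the mat at the same height as at pickup. Releasing and retreating.

```bash
python3 -m handwheel '[[[0,0,0],[0,0,0],0.5],[[0,0,0],[0,0,0],0],[[0,0,0],[0,0,0],-1],[[0,0,0],[0,0,0],-1],[[0,0,0],[0,0,0],-1],[[0,0,-20],[0,0,0],-1],[[0,0,-40],[0,0,0],-1],[[0,0,-50],[0,0,0],-1],[[0,0,-50],[0,0,0],-1],[[-40,0,-20],[0,0,0],-1],[[-50,0,0],[0,0,0],-1],[[-50,0,0],[0,0,0],-1],[[-50,0,0],[0,0,0],-1],[[0,0,0],[0,0,0],-1]]' 
sed -i 's/"raw_top0.png"/__import__("sys").argv[1]/' m.py
python3 look.py | grep -E "top|scene \[(1[6-9]|2[0-3])"; python3 m.py raw_topL.png | grep -E "pan|handle|pad|sherd"
python3 - <<'E'
from h import *
a=cv2.imread("raw_topL.png");b=cv2.imread("raw_top0.png");d=cv2.absdiff(a,b).max(2)
for n,(x0,y0,x1,y1) in dict(scoop=(350,140,468,198),bottle=(295,105,325,135),calliper=(215,98,292,136),marker=(160,260,222,320)).items(): print(n,(d[y0:y1,x0:x1]>30).sum())
E
```

```text
clock: 43.18
position: [0.6043, -0.464, 0.1805]
ee_rot: [-0.001, 0.745, 0.667, -0.001]
contact_force: [0.0, 0.8, -0.1]
width: 0.0854
gripper_force: 0.0
top [374. 270.] 40.5 if in dish [ 419. -145.]
top [371. 244.] 286.0 if in dish [ 471. -140.]
scene [190. 291.] 73.0 if in dish [ 610. -269.]
scene [229. 261.] 271.0 if in dish [ 595. -161.]
scene [203. 227.] 242.0 if in dish [ 465. -147.]
scene [164. 211.] 10.5 if in dish [ 353. -189.]
scene [218. 206.] 13.5 if in dish [427. -78.]
scene [214. 197.] 18.5 if in dish [391. -66.]
pad c [478.  26.] size [142. 162.] ang 82.6 [[389, -34], [549, -55], [568, 86], [407, 107]]
handle top c [ 612. -297.] size [111.  33.] ang 83.8 [[590, -350], [623, -353], [635, -243], [602, -240]]
pan z6 c [ 640. -196.] size [123. 115.] ang 84.4 [[577, -252], [691, -263], [703, -140], [589, -129]]
sherd c [497. 346.] size [ 9. 62.] ang 1.2 [[492, 377], [493, 315], [502, 315], [501, 377]]
sherd c [621. 259.] size [ 9. 55.] ang 1.0 [[616, 287], [617, 232], [626, 232], [625, 287]]
scoop 807
bottle 0
calliper 0
marker 0
```

```bash
python3 -c "from rig import manip; print(manip.sign_off())"
```

```text
the job is handed in; nothing more can be done
None
```

I signed off at about 43 s: the gate lies flat on the pad, the tray is empty with all five sherds apparently in the dish (four show there only as one merged patch), the scoop is back on its mat within 2 mm, and bottle, calliper and marker are unmoved.

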